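Stow the loose spares for sea

TASK

Stow the loose spares before we sail: lay the rubber diaphragm in the round pan, then stack the three bronze glands centred on it, the largest first, the middle one on that and the smallest on top, and stand the copper nozzle upright in the square pot. Keep every part the same way up as it is now, fully down on what carries it, and leave the bearing, the grease tin and the nut where they are.

Things in the scene. Friction and masses are not known exactly. Their poses are not given: they have to be found in the camera images.
- diaphragm: black rubber pump diaphragm, a stiff disc 90 mm across and 8 mm thick with a steel centre boss 20 mm across that stands 20 mm above the rubber (28 mm in all). About 0.12 kg, loose; grip it by the boss from above. Origin: centre of its underside, z up (boss up).
- gland_large: bronze packing gland, the largest of three, sleeve up: round flange 68 mm across, 10 mm thick, with two bolt ears (92 mm over them, along x); on it a round sleeve 56 mm across, 24 mm high (34 mm in all); a 36 mm bore right through. 0.53 kg, loose; grip the sleeve from above. Origin: centre of underside, z up. Fits loosely over the diaphragm's boss, resting on the rubber.
- gland_medium: bronze packing gland, the middle of three, sleeve up: round flange 56 mm across, 10 mm thick, with two bolt ears (78 mm over them, along x); on it a round sleeve 44 mm across, 24 mm high (34 mm in all); a 26 mm bore right through. 0.38 kg, loose; grip the sleeve from above. Origin: centre of underside, z up.
- gland_small: bronze packing gland, the smallest of three, sleeve up: round flange 44 mm across, 10 mm thick, with two bolt ears (64 mm over them, along x); on it a round sleeve 32 mm across, 24 mm high (34 mm in all); a 16 mm bore right through. 0.24 kg, loose; grip the sleeve from above. Origin: centre of underside, z up.
- nozzle: stubby copper fuel injector nozzle standing upright on its wide end: a collar 30 mm across up to 20 mm, a body 26 mm across from 20 to 60 mm, then a cone to the tip at 73 mm. About 0.28 kg, loose; grip it by the upper body from above. Origin: centre of its underside, z up (tip up).
- pan: round grey painted steel stowage pan, fixed to the ledge: 112 mm across outside, rim 14 mm high, wall 4 mm thick (inside 104 mm), floor 4 mm above the ledge. Origin: centre of its underside; the only round open dish.
- pot: square open steel pot, fixed to the ledge: 52 mm square outside, 27 mm high, walls 3 mm thick (inside 46 mm), floor 3 mm above the ledge. Origin: centre of its underside; its yaw varies.
- bearing: steel ball bearing lying flat, 52 mm across, 22 mm bore, 16 mm high. Loose bystander among the spares, to be left where it is. Origin: centre of its underside.
- tin: small closed blue grease tin, 60 mm across, 55 mm high. Loose bystander among the spares, to be left where it is. Origin: centre of its underside.
- nut: steel hexagon nut lying flat, 50 mm over the corners, 22 mm high. Loose bystander among the spares, to be left where it is. Origin: centre of its underside.
There are look-alikes about, which are no part of the job. Leave any pink look-alike of the gland_large alone. What is shaped like the gland_medium but blue is not meant.

How it is judged:
At the end, for the whole second after the job is handed in: Diaphragm on the pan's floor, largest gland on its rubber, middle gland on that, smallest on top; nozzle on the pot's floor. Each within 12 mm of the centre of its support, within 4 mm of seated height, upright within 0.1 rad, at rest. Bearing, tin, nut within 20 mm of their start (horizontal distance between diaphragm and pan below 0.012 m and z of diaphragm in the frame of pan between 0 and 0.008 m and angle between each of diaphragm, gland_large, gland_medium, gland_small, nozzle's own z axis and vertical below 0.1 rad and linear speed of each of diaphragm, gland_large, gland_medium, gland_small, nozzle below 0.02 m/s and angular speed of each of diaphragm, gland_large, gland_medium, gland_small, nozzle below 0.2 rad/s and horizontal distance between gland_large and diaphragm below 0.012 m and z of gland_large in the frame of diaphragm between 0.004 and 0.012 m and horizontal distance between gland_medium and gland_large below 0.012 m and z of gland_medium in the frame of gland_large between 0.03 and 0.038 m and horizontal distance between gland_small and gland_medium below 0.012 m and z of gland_small in the frame of gland_medium between 0.03 and 0.038 m and horizontal distance between nozzle and pot below 0.012 m and z of nozzle in the frame of pot between -0.001 and 0.007 m and distance of each of bearing, tin, nut from where it was at the start of the episode below 0.02 m); the robot touches nothing.
It fails at once if the bearing is moved by more than 20 mm (distance of bearing from where it was at the start of the episode above 0.02 m).
It fails at once if the tin is moved by more than 20 mm (distance of tin from where it was at the start of the episode above 0.02 m).
It fails at once if the nut is moved by more than 20 mm (distance of nut from where it was at the start of the episode above 0.02 m).
It also fails if it takes over 125 s, if anything falls off the work surface, if the arm or the gripper's body presses on something with over 40 N, if the wrist force passes 120 N, or if a joint passes its speed limit or range.

ROBOT

A 7-joint arm with a two-finger parallel gripper is mounted at the origin on the work surface. World frame = base frame: x ahead of the robot, y to its left, z up, the work surface at z = 0. Lengths are in m, angles in rad, forces in N, time in s.
With the tool pointing down it reaches from about 0.35 to 0.9 m from the base axis. Payload 8.1 kg.
Tool frame: the origin (TCP) lies on the centre line of the jaws, within the pads' length; the fingertips stand 19 mm ahead of it and the grasp point (between the pads) is the TCP; z points along the fingers, y is the direction in which the jaws open and shut (so a half turn about z gives the same grasp; the last joint's range is limited). The gripper opens to 92 mm and grips with 3 to 60 N. Pads are 19 mm wide; open, the fingers measure 130 mm over their backs; the gripper's body (75 mm by 190 mm) begins 47 mm behind the grasp point.
Start: joints at [-1.393, 0.434, 0.025, 1.573, -0.012, 1.134, -0.075], TCP at [0.173, 0.601, 0.246] pointing down, gripper open.
Joint ranges: [-2.62, 2.62], [-0.44, 2.09], [-1.27, 1.32], [0.08, 2.57], [-1.32, 4.46], [0.12, 2], [-2.74, 2.74]. Speed limits (rad/s): [2.22, 2.22, 3.01, 3.01, 3.14, 3.14, 3.14].

INTERFACE

Orientations are given as a rotation vector (axis times angle).
In Python, from cell import monitor, imaging, workorder, outline_of gives the robot as it stands.
- The arm moves only by the tool move_arm, never from a script. Its argument "series" is a list of rows, each a list of 6 numbers: the shift along the world's x, y, z in cm, then the turn, a rotation vector about the world's x, y, z in degrees. A call has 1 to 8 rows; each row shifts and turns the commanded pose from where the row before left it; what a row does not reach is not made up. A row lasts 1/10 s, in which the tool goes at most 50 mm and 8.59 degrees, less where a joint would pass 70% of its speed; a pose out of reach is approached as far as the arm can. A call with a gripper value outside its range is refused whole. "grip" is the opening, from 0 (shut) to 1 (fully open), set as the call begins (left out, the last holds). The fingers move at their own pace and stop on an object; "force" is the grip in N (left out, the last holds). Time passes only in rows, so rows that do not move let the fingers close. It gives the time, the measured TCP pose, the force and the opening at its end, in the units of the state.
- monitor.observe(): the state, without advancing time (a new reading comes with each control period).
- imaging.get_image(name): name is "scene" or "side" or "wrist"; returns a dict with "color" (384x512x3 uint8, red, green, blue), "fx", "fy", "cx", "cy" (pixels), "dist_coeffs" ([k1, k2, p1, p2, k3] as OpenCV has them; the pictures are not rectified), "rvec" (rotation vector, rad) and "tvec" (3), from world to camera coordinates, as OpenCV has them; the wrist camera has in their place "mount" (4x4, takes a point from camera to tool coordinates, whose origin is the TCP and whose axes are the flange's). Camera axes: x right, y down, z forward; pixel columns grow to the right and rows downward; lengths in m; the calibration is good to about 2 mm. A picture is of the moment at which its call begins: read the wrist's pose just before it. There is no depth.
- workorder.sign_off(): hands the job in, once; it reports no verdict.
Trained networks look in the newest picture that a camera, given by its name, has taken for a name from the list of things; names that differ only in an ending like _2 or _b are one class to them, and where a whole thing is asked for, a point or a joint stands for the part that bears it (a point fixed in the world has none). Each returns a list of dicts, best first, with "p" (0 to 1); they miss things now and then, are a little off and sometimes report something else, mostly with a low value. They report only what shows in the picture. A call takes as long as a camera call. They do not tell look-alikes from the thing itself.
- outline_of(camera, thing): "mask" (384x512 bool, what is visible of it) and "rect" ([left, top, width, height] in pixels, round what is visible of it).
The state is a dict: "clock": time; "joints": joint angles; "dq": joint speeds; "joint_efforts": joint torques, N m; "position": TCP position; "ee_rot": TCP orientation; "force": force on the tool from outside, world axes, zero at the start; "ft_torque": the same for the moment, N m; "width": opening from 0.0 (shut) to 1.0 (fully open).
Only numpy, scipy, OpenCV 4.12 (cv2) and the standard library are available. Lean on these libraries where they do the work, as an engineer would, in place of code of your own. Each camera call takes 0.05 s, during which the arm holds its last target. There are 200 camera calls.

## Working session

There is one attempt and no reset: what is moved stays moved. The work goes in short steps, Python scripts to look and compute and a tool call to move; the robot and the scene stay as the last step left them, time stands still between calls to the robot, and variables do not carry over. Pictures are saved under pics/ and viewed, about 12 in all and at most 16, crops included, and the job is handed in when it is done.

Besides the shell and the picture viewer there is one more tool, called after "Emit:" as a command line: name --pt "numbers of a row" for each row, then --argument value for the rest. move_arm: Moves the arm, as the interface text tells. Its arguments: {"type":"object","properties":{"series":{"type":"array"},"grip":{"type":"number"},"force":{"type":"number"}},"required":["series"]}

```bash
ls; mkdir -p pics
cat > h.py <<'E'
import numpy as np, cv2
from cell import monitor, imaging, workorder, outline_of
from scipy.spatial.transform import Rotation as R
def cam(name):
    s=monitor.observe(); im=imaging.get_image(name)
    K=np.array([[im['fx'],0,im['cx']],[0,im['fy'],im['cy']],[0,0,1]]); D=np.array(im['dist_coeffs'],float)
    if 'mount' in im:
        M=np.array(im['mount']); Rt=R.from_rotvec(s['ee_rot']).as_matrix()
        Rc=Rt@M[:3,:3]; C=Rt@M[:3,3]+np.array(s['position'])
    else:
        Rw=R.from_rotvec(np.ravel(im['rvec'])).as_matrix(); Rc=Rw.T; C=-Rc@np.ravel(im['tvec'])
    return dict(img=im['color'],K=K,D=D,Rc=Rc,C=C)
def ray(c,uv,z):
    p=cv2.undistortPoints(np.array(uv,float).reshape(-1,1,2),c['K'],c['D']).reshape(-1,2)
    d=np.c_[p,np.ones(len(p))]@c['Rc'].T
    return c['C']+d*((z-c['C'][2])/d[:,2])[:,None]
def proj(c,P):
    rv=R.from_matrix(c['Rc'].T).as_rotvec(); t=-c['Rc'].T@c['C']
    return cv2.projectPoints(np.array(P,float).reshape(-1,1,3),rv,t,c['K'],c['D'])[0].reshape(-1,2)
def save(c,n,crop=None,s=1.5):
    i=c['img']
    if crop: x,y,w,h=crop; i=i[y:y+h,x:x+w]
    cv2.imwrite('pics/'+n,cv2.resize(i[...,::-1],None,fx=s,fy=s,interpolation=cv2.INTER_CUBIC))
E
python3 - <<'E'
from h import *
print(monitor.observe())
H=dict(diaphragm=.008,gland_large=.034,gland_medium=.034,gland_small=.034,nozzle=.073,pan=.014,pot=.027,bearing=.016,tin=.055,nut=.022)
for n in ['scene','side']:
    c=cam(n); save(c,n+'0.png'); print(n,c['C'],c['Rc'][:,2])
    for t in H:
        for o in outline_of(n,t)[:5]:
            r=o['rect']; ctr=[r[0]+r[2]/2,r[1]+r[3]/2]
            col=c['img'][o['mask']].mean(0).astype(int)
            print(t,round(o['p'],2),r,col,ray(c,ctr,H[t]/2).round(3)[0][:2])
E
```

```text
pics
{'clock': 0.0, 'joints': array([-1.39260401,  0.43522459,  0.02498828,  1.57409346, -0.0116024 ,
        1.13402351, -0.07506858]), 'dq': array([-0.00086101,  0.00177089,  0.00025403, -0.00010455,  0.00011001,
       -0.000395  ,  0.00179718]), 'joint_efforts': array([ 7.39636052e-04, -6.67834067e+01,  9.85442586e-01, -3.14453924e+01,
       -6.04944653e-02,  4.25481470e-02,  1.78696855e-04]), 'position': array([0.17312332, 0.6000347 , 0.24494555]), 'ee_rot': array([-4.39692075e-01, -3.11059389e+00,  2.51639376e-03]), 'force': array([-0.20053384,  0.17391639,  0.51949249]), 'ft_torque': array([-0.05708287, -0.00213857, -0.02653906]), 'width': 0.9996541369830223}
scene [1.07997492 0.39381377 0.51289592] [-0.65615773 -0.49697566 -0.56786639]
diaphragm 0.87 [219.0, 217.4, 43.5, 31.4] [33 33 32] [0.623 0.02 ]
diaphragm 0.71 [278.6, 231.2, 30.9, 41.7] [76 83 94] [0.6   0.137]
gland_large 0.77 [175.4, 183.8, 31.6, 30.1] [105  87  44] [ 0.615 -0.132]
gland_large 0.65 [130.5, 235.0, 48.1, 33.0] [110  65  80] [ 0.779 -0.061]
gland_medium 0.9 [333.5, 182.9, 24.2, 25.2] [25 43 89] [0.374 0
[... 831 characters left out ...]
68.7, 213.5, 28.9, 28.9] [84 74 40] [ 0.614 -0.155]
gland_medium 0.6 [201.7, 148.0, 17.3, 23.9] [79 68 38] [0.467 0.134]
gland_small 0.56 [287.0, 274.2, 29.9, 28.6] [85 77 44] [ 0.613 -0.326]
gland_small 0.53 [195.2, 182.0, 16.3, 18.9] [76 79 79] [0.435 0.007]
nozzle 0.72 [216.2, 270.2, 14.2, 24.6] [70 46 38] [ 0.449 -0.293]
pan 0.86 [234.5, 112.5, 33.4, 27.5] [58 61 63] [0.618 0.292]
pot 0.72 [180.8, 116.9, 23.3, 21.0] [54 56 56] [0.428 0.312]
pot 0.46 [269.5, 216.1, 27.3, 27.2] [82 72 39] [ 0.614 -0.158]
bearing 0.84 [208.8, 227.3, 18.9, 21.1] [78 80 81] [ 0.455 -0.149]
tin 0.64 [250.9, 135.7, 18.2, 28.1] [66 71 78] [0.616 0.141]
nut 0.79 [194.7, 181.3, 17.8, 20.2] [74 76 76] [0.435 0.013]
```

View pics/scene0.png

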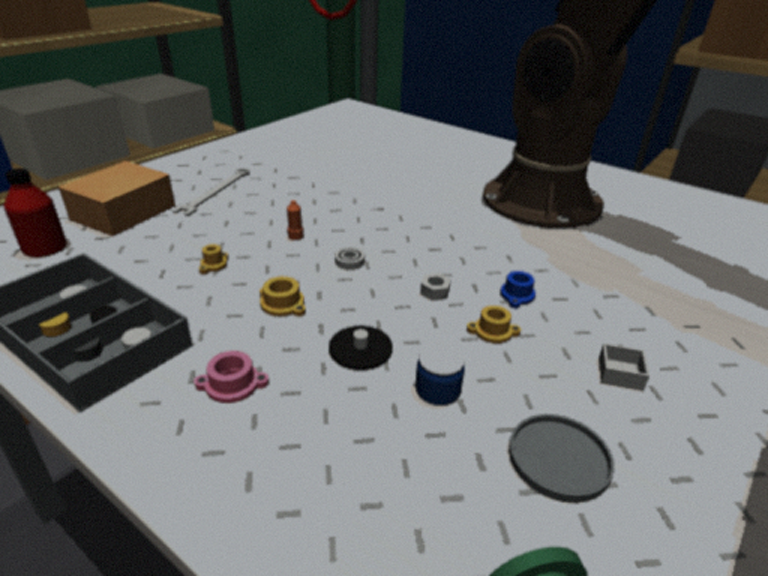

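View pics/side0.png

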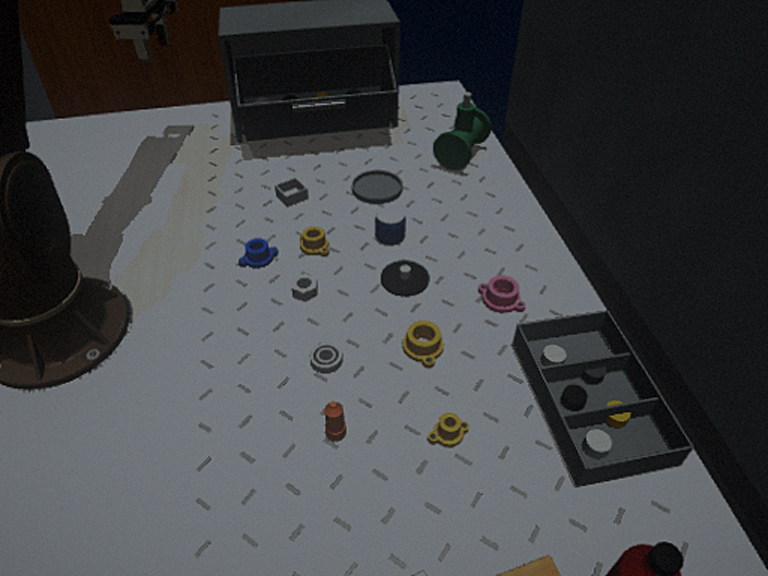

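Bronze glands are at scene px (188,197) large, (330,215) medium and (142,172) small. Pink at (153,251) and blue at (346,195) are the look-alikes. I'm going over the pan and pot for a close view.

Emit:
move_arm --pt "3.5 -3 1 0 0 0" --pt "3.5 -3 1 0 0 0" --pt "3.5 -3 1 0 0 0" --pt "3.5 -3 1 0 0 0" --pt "3.5 -3 1 0 0 0" --pt "3.5 -3 1 0 0 0" --pt "3.5 -3 1 0 0 0" --pt "3.5 -3 1 0 0 0" --grip 1

```text
clock: 1.9
position: [0.4544, 0.3591, 0.3264]
ee_rot: [0.44, 3.11, 0.001]
force: [-0.3, 0.4, 0.9]
width: 0.996
```

Emit:
move_arm --pt "3.5 -3 0 0 0 0" --pt "3 -3 0 0 0 0" --pt "0 0 0 0 0 0"

```text
clock: 2.2
position: [0.523, 0.2939, 0.3259]
ee_rot: [0.455, 3.105, -0.004]
force: [1.0, -0.3, 0.4]
width: 1.001
```

```bash
cat >> h.py <<'E'
H=dict(diaphragm=.008,gland_large=.034,gland_medium=.034,gland_small=.034,nozzle=.073,pan=.014,pot=.027,bearing=.016,tin=.055,nut=.022)
def look(name,things,pic=None):
    c=cam(name)
    if pic: save(c,pic)
    for t in things:
        for o in outline_of(name,t)[:4]:
            m=o['mask'].astype(np.uint8); r=o['rect']
            cn=max(cv2.findContours(m,0,2)[0],key=cv2.contourArea)
            mc=cv2.minEnclosingCircle(cn)[0]
            f=lambda uv,z:ray(c,uv,z).round(4)[0][:2]
            print(t,round(o['p'],2),np.round(r),c['img'][m>0].mean(0).astype(int),'z0',f(mc,0),'ztop',f(mc,H[t]),'rectmid',f([r[0]+r[2]/2,r[1]+r[3]/2],H[t]/2))
    return c
E
python3 - <<'E'
from h import *
s=monitor.observe(); print(s['clock'],s['position'],s['ee_rot'],s['joints'].round(2))
c=look('wrist',list(H),'w1.png'); print(c['C'],c['Rc'][:,2])
E
```

```text
2.2 [0.52299484 0.29389184 0.32591045] [ 0.45469109  3.10527032 -0.00404698] [-0.75  0.34  0.2   1.53 -0.07  1.28  0.74]
diaphragm 0.5 [ 91. 232.  25.  21.] [35 34 33] z0 [0.5916 0.0245] ztop [0.5893 0.0295] rectmid [0.5948 0.0274]
gland_medium 0.85 [71. 44. 49. 54.] [24 50 96] z0 [0.3533 0.1192] ztop [0.3608 0.1336] rectmid [0.3548 0.1273]
gland_medium 0.84 [114. 121.  43.  51.] [110  93  36] z0 [0.4637 0.137 ] ztop [0.4631 0.15  ] rectmid [0.4651 0.1404]
gland_medium 0.54 [238. 180.  76.  68.] [87 88 89] z0 [0.6227 0.3071] ztop [0.6105 0.3076] rectmid [0.6213 0.3056]
pan 0.63 [241. 175.  76.  71.] [87 88 89] z0 [0.6236 0.3079] ztop [0.6186 0.3081] rectmid [0.621 0.31 ]
pot 0.88 [216.  56.  58.  56.] [115 114 114] z0 [0.4318 0.3139] ztop [0.4332 0.3139] rectmid [0.4291 0.3156]
bearing 0.4 [166. 220.  34.  36.] [65 71 81] z0 [0.6183 0.145 ] ztop [0.6127 0.1508] rectmid [0.6213 0.1531]
tin 0.88 [163. 219.  33.  36.] [64 70 80] z0 [0.6177 0.144 ] ztop [0.5985 0.1642] rectmid [0.6116 0.1566]
nut 0.65 [ 28. 136.  44.  33.] [97 97 98] z0 [0.4332 0.008 ] ztop [0.4343 0.0225] rectmid [0.4373 0.0143]
nut 0.58 [ 91. 231.  26.  19.] [30 29 28] z0 [0.5918 0.0244] ztop [0.5854 0.0382] rectmid [0.5886 0.0345]
[0.45575289 0.31483297 0.46474711] [ 0.25426541 -0.07785553 -0.96399565]
```

View pics/w1.png

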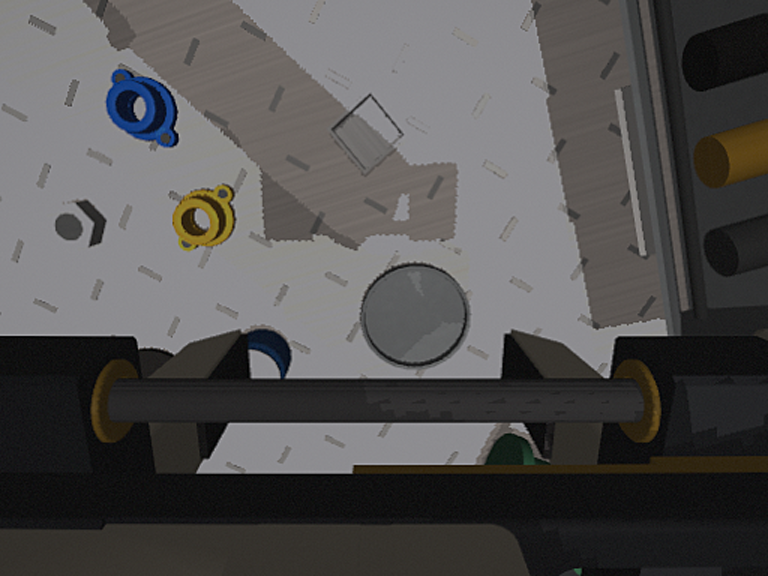

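The view shows the pan rim centred at px (276,210), the pot at (245,89) and the bronze medium gland at (135,146), with blue at (94,70). Next I'll look at the diaphragm, large and small glands.

Emit:
move_arm --pt "1.7 -4.3 0 0 0 0" --pt "1.7 -4.3 0 0 0 0" --pt "1.7 -4.3 0 0 0 0" --pt "1.7 -4.3 0 0 0 0" --pt "1.7 -4.3 0 0 0 0" --pt "1.7 -4.3 0 0 0 0" --pt "1.7 -4.3 0 0 0 0" --pt "1.7 -4.3 0 0 0 0"

```text
clock: 3.55
position: [0.6547, -0.0449, 0.3259]
ee_rot: [0.439, 3.11, 0.0]
force: [0.4, -0.3, 0.4]
width: 0.999
```

Emit:
move_arm --pt "0 0 0 0 0 0" --pt "0 0 0 0 0 0"

```text
clock: 3.75
position: [0.6543, -0.0448, 0.3254]
ee_rot: [-0.444, -3.11, 0.001]
force: [-1.5, -0.0, 0.1]
width: 1.001
```

Run:
```python
from h import *
s=monitor.observe(); print(s['clock'],s['position'],s['ee_rot'],s['joints'].round(2))
c=look('wrist',['diaphragm','gland_large','gland_small','gland_medium','nozzle','tin','bearing'],'w2.png'); print(c['C'],c['Rc'][:,2])
print(proj(c,[s['position'],s['position']+[0,0,-.25]]))
```

```text
3.75 [ 0.65428331 -0.04484855  0.32543695] [-4.43889336e-01 -3.10971152e+00  5.66171423e-04] [-0.22  0.45  0.32  1.39 -0.14  1.33  1.4 ]
diaphragm 0.97 [248.  84.  69.  66.] [32 31 30] z0 [0.6179 0.0162] ztop [0.6174 0.0155] rectmid [0.6176 0.0152]
gland_large 0.74 [235. 209.  46.  42.] [110  72  86] z0 [ 0.7731 -0.0693] ztop [ 0.7595 -0.0661] rectmid [ 0.7685 -0.0651]
gland_large 0.71 [144. 124.  63.  47.] [109  93  39] z0 [ 0.6135 -0.1483] ztop [ 0.6116 -0.1393] rectmid [ 0.6151 -0.1438]
gland_small 0.76 [ 50. 155.  34.  43.] [98 87 33] z0 [ 0.6086 -0.3184] ztop [ 0.6071 -0.2969] rectmid [ 0.6095 -0.3102]
nozzle 0.83 [ 0. 41. 53. 31.] [80 50 35] z0 [ 0.4424 -0.3048] ztop [ 0.4652 -0.2608] rectmid [ 0.4495 -0.2814]
tin 0.58 [348.  67.  62.  52.] [105 107 113] z0 [0.6175 0.1543] ztop [0.614  0.1331] rectmid [0.6206 0.1452]
[ 0.5873426  -0.02477031  0.46454594] [ 0.25171535 -0.0734228  -0.96501216]
[[249.10932562 253.42233411]
 [249.65408791 162.14846048]]
```

View pics/w2.png

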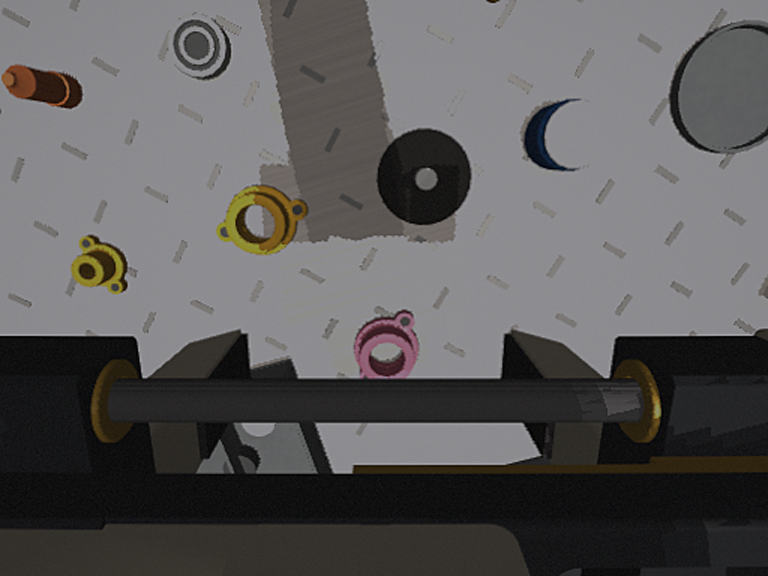

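Emit:
move_arm --pt "-1 1.5 -3 0 0 0" --pt "-1 1.5 -4 0 0 0" --pt "-1 1.5 -4 0 0 0" --pt "-0.7 1.5 -4 0 0 0" --pt "0 0 -4 0 0 0" --pt "0 0 -4 0 0 0" --pt "0 0 -3 0 0 0" --pt "0 0 0 0 0 0" --grip 0.6

```text
clock: 4.95
position: [0.6143, 0.0169, 0.062]
ee_rot: [-0.438, -3.104, 0.003]
force: [-1.3, -0.5, 0.1]
width: 0.602
```

Emit:
move_arm --pt "0 0 -2 0 0 0" --pt "0 0 -1.4 0 0 0" --pt "0 0 0 0 0 0"

```text
clock: 5.25
position: [0.6167, 0.0167, 0.0312]
ee_rot: [-0.439, -3.109, 0.0]
force: [-0.3, -0.0, -0.7]
width: 0.6
```

Emit:
move_arm --pt "0 0 0 0 0 0" --pt "0 0 0 0 0 0" --pt "0 0 0 0 0 0" --pt "0 0 0 0 0 0" --grip 0 --force 20

```text
clock: 5.65
position: [0.6176, 0.0166, 0.0324]
ee_rot: [0.44, 3.11, 0.001]
force: [0.1, -0.8, 0.2]
width: 0.298
```

Run:
```python
from h import *
s=monitor.observe(); print(s['clock'],s['position'],s['ee_rot'],s['force'],s['width']*92)
```

```text
5.65 [0.61759584 0.01656951 0.03240939] [4.39547702e-01 3.10972783e+00 5.10680315e-04] [ 0.06551141 -0.82816204  0.16146429] 27.441382100676865
```

Emit:
move_arm --pt "0 0 0 0 0 0" --pt "0 0 0 0 0 0" --pt "0 0 0 0 0 0"

```text
clock: 5.95
position: [0.6174, 0.0164, 0.0321]
ee_rot: [0.44, 3.11, 0.0]
force: [-0.8, -1.5, 4.9]
width: 0.206
```

Emit:
move_arm --pt "0 0 1 0 0 0" --pt "0 0 3 0 0 0" --pt "0 0 4 0 0 0" --pt "0 0 4 0 0 0" --pt "0 0 3 0 0 0" --pt "0 3 0 0 0 0" --pt "0 4 0 0 0 0" --pt "0 4 0 0 0 0"

```text
clock: 6.75
position: [0.6171, 0.1274, 0.1827]
ee_rot: [0.442, 3.11, 0.001]
force: [0.1, 0.9, -1.2]
width: 0.211
```

Emit:
move_arm --pt "0 4 0 0 0 0" --pt "0 4 0 0 0 0" --pt "0 4 0 0 0 0" --pt "0 3 0 0 0 0" --pt "0.2 3 0 0 0 0" --pt "0 0 0 0 0 0"

```text
clock: 7.35
position: [0.6174, 0.313, 0.1815]
ee_rot: [-0.429, -3.111, -0.005]
force: [-0.1, 0.2, -1.1]
width: 0.209
```

Run:
```python
from h import *
s=monitor.observe(); print(s['clock'],s['position'],s['ee_rot'],s['force'],s['width']*92)
c=look('wrist',['diaphragm','pan','pot'],'w3.png')
for n in ['scene','side']: print(n); look(n,['diaphragm','pan','pot'])
```

```text
7.35 [0.61739653 0.31302426 0.18149718] [-0.42888268 -3.11053306 -0.00461992] [-0.06912296  0.21242367 -1.08533978] 19.230952902075295
diaphragm 0.61 [170. 155. 162. 151.] [38 36 35] z0 [0.6663 0.3008] ztop [0.6634 0.3016] rectmid [0.677 0.298]
pan 0.74 [190. 126. 110.  55.] [90 91 91] z0 [0.613  0.3077] ztop [0.6103 0.3088] rectmid [0.5947 0.3146]
pot 0.63 [170.   0.  52.  24.] [128 127 128] z0 [0.4489 0.3109] ztop [0.4574 0.3127] rectmid [0.4612 0.3086]
scene
diaphragm 0.6 [360. 217.  63.  44.] [18 18 17] z0 [0.4275 0.2705] ztop [0.4377 0.2725] rectmid [0.4384 0.2716]
pan 0.66 [339. 276.  73.  62.] [54 56 56] z0 [0.617  0.3089] ztop [0.6296 0.3112] rectmid [0.6262 0.3136]
pot 0.58 [422. 234.   9.  30.] [90 91 89] z0 [0.4095 0.3296] ztop [0.4448 0.3329] rectmid [0.4358 0.3357]
side
diaphragm 0.73 [237.  76.  28.  20.] [19 19 19] z0 [0.6707 0.5713] ztop [0.6681 0.5573] rectmid [0.664  0.5496]
diaphragm 0.66 [271. 214.  27.  30.] [85 75 42] z0 [ 0.6147 -0.1444] ztop [ 0.6127 -0.1508] rectmid [ 0.6181 -0.1496]
pan 0.59 [232. 112.  38.  25.] [38 41 42] z0 [0.6233 0.3167] ztop [0.6196 0.2968] rectmid [0.6171 0.3023]
pot 0.62 [183. 120.  24.  19.] [54 55 55] z0 [0.4336 0.3383] ztop [0.4334 0.2993] rectmid [0.4355 0.2964]
```

View pics/w3.png

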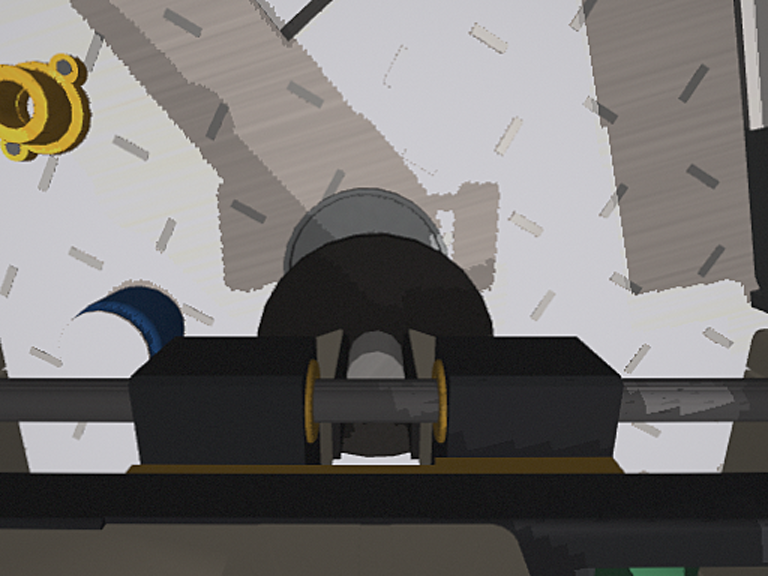

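```bash
cat >> h.py <<'E'
from scipy.optimize import minimize
A=np.linspace(0,2*np.pi,60,endpoint=False)
def ring(r,z): return np.c_[r*np.cos(A),r*np.sin(A),0*A+z]
SIL=dict(pan=np.r_[ring(.056,0),ring(.056,.014)],diaphragm=np.r_[ring(.045,0),ring(.045,.008)],tin=np.r_[ring(.03,0),ring(.03,.055)],
 nozzle=np.r_[ring(.015,0),ring(.015,.02),ring(.013,.06),ring(.003,.073)],bearing=np.r_[ring(.026,0),ring(.026,.016)])
def fit(c,mask,sil,x0,z=0,occl=False):
    """xy of the thing whose hull silhouette best agrees with mask; occl: only edge pixels on mask count outside"""
    m=mask.astype(np.uint8)
    def cost(p):
        h=cv2.convexHull(proj(c,sil+[p[0],p[1],z]).astype(np.float32))
        t=np.zeros(m.shape,np.uint8); cv2.fillPoly(t,[np.round(h*16).astype(np.int32)],1,cv2.LINE_8,4)
        return (t!=m).sum() if not occl else ((m==1)&(t==0)).sum()
    return min((minimize(cost,np.array(x0)+d,method='Nelder-Mead',options=dict(initial_simplex=np.array(x0)+d+np.array([[0,0],[.006,0],[0,.006]]))) for d in ([0,0],[.004,.004],[-.004,-.003])),key=lambda r:r.fun)
E
python3 - <<'E'
from h import *
for n in ['wrist','scene','side']:
    c=cam(n); o=[o for o in outline_of(n,'pan')][0]
    if n=='wrist':
        # arc: topmost mask pixels per column = far-side rim edge
        m=o['mask']; cols=np.where(m.any(0))[0]; top=m.argmax(0)[cols]
        P=ray(c,np.c_[cols,top],.014)[:,:2]; k=slice(4,-4); P=P[k]
        from scipy.optimize import least_squares
        print('arc',least_squares(lambda q:np.hypot(*(P-q).T)-.056,[.62,.31],loss='soft_l1',f_scale=.001).x, len(cols))
    else:
        r=fit(c,o['mask'],SIL['pan'],[.62,.308]); print(n,r.x,r.fun,o['mask'].sum())
        o=outline_of(n,'tin')[0]; r=fit(c,o['mask'],SIL['tin'],[.618,.145]); print('tin',r.x,r.fun,o['mask'].sum())
E
```

```text
arc [0.62143876 0.30679668] 110
scene [0.61918341 0.30683459] 156.0 3191
tin [0.61357288 0.14059155] 204.0 1080
side [0.61794513 0.302505  ] 72.0 610
tin [-0.77479687  1.89635547] 385.0 385
```

Emit:
move_arm --pt "0 0 -2 0 0 0" --pt "0 0 -4 0 0 0" --pt "0 0 -4 0 0 0" --pt "0 0 -2 0 0 0" --pt "0 0 0 0 0 0" --pt "0 0 0 0 0 0"

```text
clock: 8.95
position: [0.6196, 0.3066, 0.0623]
ee_rot: [0.44, 3.11, 0.0]
force: [1.1, 0.6, -0.4]
width: 0.211
```

Run:
```python
from h import *
for i in range(3):
    s=monitor.observe(); print(s['clock'],s['position'],s['ee_rot'],s['width']*92); 
    if i<2: imaging.get_image('side')
```

```text
8.95 [0.61959556 0.30660493 0.0622661 ] [4.39748268e-01 3.11038591e+00 7.26446452e-05] 19.39315157341529
9.0 [0.62023919 0.30692822 0.06322657] [4.39510277e-01 3.10888100e+00 1.89876376e-03] 18.8704440613193
9.05 [0.62044805 0.3070741  0.06366614] [4.39471311e-01 3.10827544e+00 2.82884903e-03] 19.383689733595588
```

Emit:
move_arm --pt "0 0 -1.5 0 0 0" --pt "0 0 -0.8 0 0 0" --pt "0 0 -0.4 0 0 0" --pt "0 0 0 0 0 0" --pt "0 0 0 0 0 0"

```text
clock: 9.55
position: [0.6191, 0.3063, 0.035]
ee_rot: [-0.44, -3.11, 0.0]
force: [-3.3, -1.4, 5.8]
width: 0.209
```

Emit:
move_arm --pt "0 0 0 0 0 0" --pt "0 0 0 0 0 0" --pt "0 0 0 0 0 0" --pt "0 0 0 0 0 0" --pt "0 0 0 0 0 0" --grip 0.55

```text
clock: 10.05
position: [0.6192, 0.3065, 0.0346]
ee_rot: [-0.44, -3.111, 0.0]
force: [-0.2, -1.2, 0.5]
width: 0.545
```

Emit:
move_arm --pt "0 0 2 0 0 0" --pt "0 0 4 0 0 0" --pt "0 0 4 0 0 0" --pt "0 0 4 0 0 0" --pt "0 0 4 0 0 0" --pt "2.5 0 4 0 0 0" --pt "2.5 0 4 0 0 0" --pt "0 0 0 0 0 0" --grip 1

```text
clock: 10.85
position: [0.674, 0.306, 0.3014]
ee_rot: [0.441, 3.1, 0.008]
force: [0.7, 0.8, -0.3]
width: 0.995
```

Run:
```python
from h import *
s=monitor.observe(); print(s['clock'],s['position'],s['ee_rot'],s['width']*92)
c=look('wrist',['pan','diaphragm','pot','gland_medium'],'w4.png')
o=outline_of('wrist','pan')[0]; h=cv2.convexHull(np.argwhere(o['mask'])[:,::-1].astype(np.int32)); m=np.zeros((384,512),np.uint8); cv2.fillPoly(m,[h],1)
print('pan',fit(c,m,SIL['pan'],[.62,.307]).x)
o=outline_of('wrist','diaphragm')[0]; print('dia',fit(c,o['mask'],SIL['diaphragm'],[.62,.307],.004).x)
```

```text
10.85 [0.67400967 0.30598204 0.30138889] [0.4413816  3.10011723 0.00758086] 91.57514023058518
pan 0.81 [196.  74.  86.  86.] [68 69 69] z0 [0.619  0.3076] ztop [0.6186 0.3082] rectmid [0.6218 0.3081]
diaphragm 0.88 [203.  81.  72.  65.] [28 26 26] z0 [0.6192 0.3081] ztop [0.6189 0.3084] rectmid [0.6175 0.3093]
gland_medium 0.57 [42.  3. 56. 60.] [102  84  33] z0 [0.4603 0.1356] ztop [0.4716 0.1503] rectmid [0.4658 0.1385]
pan [0.62059146 0.30752615]
dia [0.62062827 0.30692525]
```

View pics/w4.png

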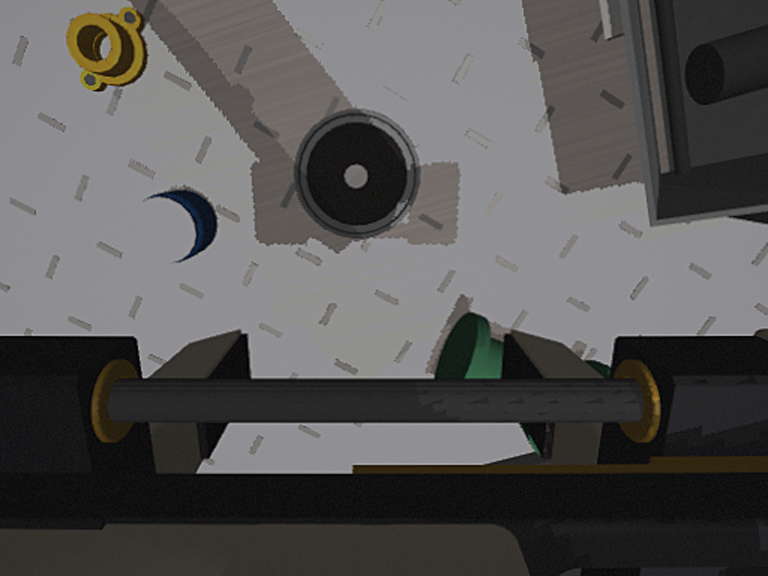

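Diaphragm is seated concentric in the pan (boss px (237,117)). Next, the large gland.

Emit:
move_arm --pt "0 -4 0 0 0 0" --pt "0 -4.5 0 0 0 0" --pt "0 -4.5 0 0 0 0" --pt "0 -4.5 0 0 0 0" --pt "0 -4.5 0 0 0 0" --pt "0 -4.5 0 0 0 0" --pt "0 -4.5 0 0 0 0" --pt "0 -4.5 0 0 0 0"

```text
clock: 12.0
position: [0.6684, -0.0498, 0.2942]
ee_rot: [-0.439, -3.11, -0.0]
force: [-0.0, 0.1, -0.5]
width: 0.998
```

Emit:
move_arm --pt "0 -4.5 0 0 0 0" --pt "0 -4.5 0 0 0 0" --pt "0 0 0 0 0 0" --pt "0 0 0 0 0 0" --pt "0 0 0 0 0 0"

```text
clock: 12.5
position: [0.6692, -0.1367, 0.2942]
ee_rot: [-0.437, -3.11, -0.002]
force: [0.4, 0.9, -0.7]
width: 0.997
```

Run:
```python
from h import *
s=monitor.observe(); print(s['clock'],s['position'],s['ee_rot'],s['width']*92)
c=look('wrist',['gland_large','gland_small','bearing','nozzle'],'w5.png')
o=outline_of('wrist','gland_large')
# sleeve-top check: bright bore circle
g=cv2.imread('pics/w5.png')
```

```text
12.5 [ 0.66920548 -0.13670006  0.29418779] [-4.36960631e-01 -3.11010396e+00 -1.86791234e-03] 91.72264245710241
gland_large 0.71 [198.  92.  66.  56.] [90 67 24] z0 [ 0.612  -0.1481] ztop [ 0.6112 -0.1456] rectmid [ 0.6139 -0.1454]
gland_large 0.56 [293. 189.  49.  54.] [109  76  91] z0 [ 0.7771 -0.0673] ztop [ 0.7634 -0.0712] rectmid [ 0.7744 -0.0673]
gland_small 0.97 [ 93. 131.  36.  40.] [102  92  35] z0 [ 0.6085 -0.318 ] ztop [ 0.608  -0.3023] rectmid [ 0.6081 -0.3105]
bearing 0.63 [173.   0.  38.  17.] [73 71 71] z0 [ 0.4635 -0.151 ] ztop [ 0.4686 -0.1497] rectmid [ 0.4739 -0.1528]
nozzle 0.78 [49.  0. 49. 34.] [77 45 28] z0 [ 0.438 -0.296] ztop [ 0.4656 -0.2659] rectmid [ 0.4528 -0.2839]
nozzle 0.26 [423.  28.  81.  58.] [87 89 96] z0 [0.6171 0.1626] ztop [0.6146 0.1155] rectmid [0.6192 0.1419]
```

View pics/w5.png

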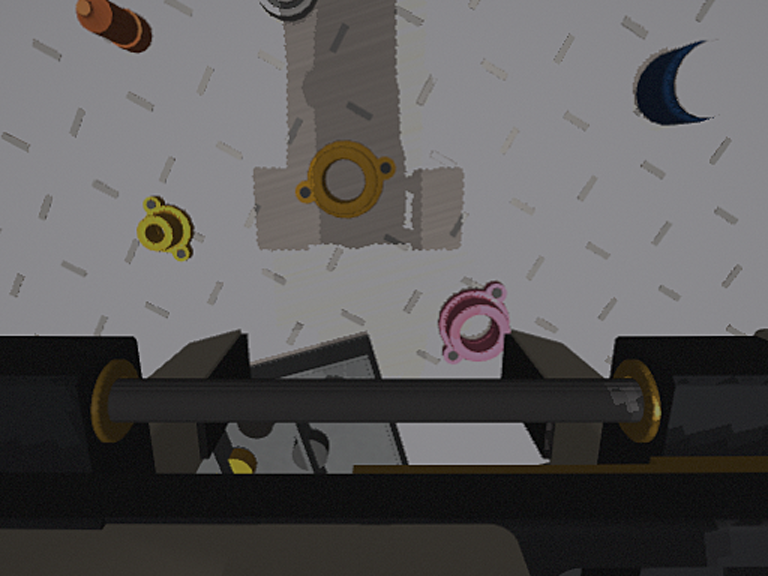

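Emit:
move_arm --pt "-2 -0.3 -2 0 0 0" --pt "-2 -0.4 -3 0 0 0" --pt "-1.6 0 -4 0 0 0" --pt "0 0 -4 0 0 0" --pt "0 0 -4 0 0 0" --pt "0 0 -4 0 0 0" --pt "0 0 -2 0 0 0" --pt "0 0 0 0 0 0"

```text
clock: 13.6
position: [0.6112, -0.1446, 0.0617]
ee_rot: [-0.438, -3.105, -0.0]
force: [-0.2, 0.5, -0.9]
width: 1.005
```

Emit:
move_arm --pt "0 0 -2 0 0 0" --pt "0 0 -1.2 0 0 0" --pt "0 0 0 0 0 0"

```text
clock: 13.9
position: [0.6128, -0.1451, 0.0323]
ee_rot: [-0.439, -3.109, -0.0]
force: [-0.4, -0.2, 0.3]
width: 1.001
```

Emit:
move_arm --pt "0 0 0 0 0 0" --pt "0 0 0 0 0 0" --pt "0 0 0 0 0 0" --pt "0 0 0 0 0 0" --pt "0 0 0 0 0 0" --pt "0 0 0 0 0 0" --grip 0 --force 30

```text
clock: 14.5
position: [0.6133, -0.1463, 0.0332]
ee_rot: [0.44, 3.11, -0.001]
force: [-1.7, -2.1, 4.6]
width: 0.611
```

Emit:
move_arm --pt "0 0 1 0 0 0" --pt "0 0 3 0 0 0" --pt "0 0 4 0 0 0" --pt "0 0 4 0 0 0" --pt "0 0 3 0 0 0" --pt "0 0 0 0 0 0"

```text
clock: 15.1
position: [0.6154, -0.1457, 0.1874]
ee_rot: [0.438, 3.104, 0.001]
force: [0.6, -0.5, -5.7]
width: 0.61
```

Emit:
move_arm --pt "0 3.5 0 0 0 0" --pt "0 4.5 0 0 0 0" --pt "0 4.5 0 0 0 0" --pt "0 4.5 0 0 0 0" --pt "0 4.5 0 0 0 0" --pt "0 4.5 0 0 0 0" --pt "0 4.5 0 0 0 0" --pt "0 4.5 0 0 0 0"

```text
clock: 15.9
position: [0.6116, 0.2064, 0.1808]
ee_rot: [-0.439, -3.108, 0.002]
force: [0.6, 0.3, -5.2]
width: 0.611
```

Emit:
move_arm --pt "0 4.5 0 0 0 0" --pt "0.4 3.5 0 0 0 0" --pt "0.3 2.3 0 0 0 0" --pt "0 0 0 0 0 0" --pt "0 0 -4 0 0 0" --pt "0 0 -4 0 0 0" --pt "0 0 -2 0 0 0" --pt "0 0 0 0 0 0"

```text
clock: 16.7
position: [0.6166, 0.3055, 0.0774]
ee_rot: [-0.439, -3.103, 0.009]
force: [-0.1, 0.0, -5.6]
width: 0.61
```

Run:
```python
from h import *
s=monitor.observe(); print(s['clock'],s['position'],s['ee_rot'],s['width']*92)
c=cam('scene'); a=c['img'][230:380,300:450]; d=cam('side')['img'][90:165,210:285]
f=lambda i,s:cv2.resize(i,(400,400),interpolation=cv2.INTER_CUBIC)
w=cam('wrist')['img'][100:300,130:380]
cv2.imwrite('pics/ab.png',np.hstack([f(a,0),f(d,0)])[...,::-1])
```

```text
16.7 [0.61661931 0.30549568 0.07740621] [-0.43920352 -3.10291256  0.00918314] 56.087585318419656
```

View pics/ab.png

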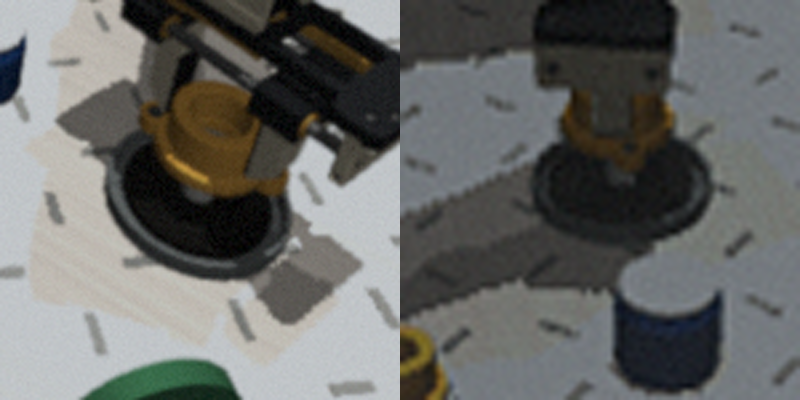

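Emit:
move_arm --pt "0 0 -1.5 0 0 0" --pt "0 0 -1 0 0 0" --pt "0 0 -0.8 0 0 0" --pt "0 0 -0.4 0 0 0" --pt "0 0 0 0 0 0" --pt "0 0 0 0 0 0"

```text
clock: 17.45
position: [0.6204, 0.3076, 0.0457]
ee_rot: [0.44, 3.11, 0.0]
force: [-0.1, -0.1, -5.5]
width: 0.606
```

Emit:
move_arm --pt "0 0 -0.1 0 0 0" --pt "0 0 0 0 0 0"

```text
clock: 17.65
position: [0.6205, 0.3077, 0.0453]
ee_rot: [0.44, 3.11, 0.001]
force: [-1.7, 0.8, 1.4]
width: 0.609
```

Contact felt at the right height. I'll release, rise and check.

Emit:
move_arm --pt "0 0 0 0 0 0" --pt "0 0 0 0 0 0" --pt "0 0 0 0 0 0" --pt "0 0 0 0 0 0" --grip 0.9

```text
clock: 18.05
position: [0.6204, 0.3076, 0.0448]
ee_rot: [0.44, 3.11, 0.0]
force: [0.1, 0.1, -0.2]
width: 0.884
```

Emit:
move_arm --pt "0 0 2 0 0 0" --pt "0 0 4 0 0 0" --pt "0 0 4 0 0 0" --pt "0 0 4 0 0 0" --pt "0 0 4 0 0 0" --pt "0 -4 4 0 0 0" --pt "0 -4 3 0 0 0" --pt "0 0 0 0 0 0" --grip 1

```text
clock: 18.85
position: [0.6237, 0.2249, 0.2961]
ee_rot: [0.452, 3.1, 0.001]
force: [0.6, -0.7, -1.0]
width: 1.0
```

Emit:
move_arm --pt "-2 0 0 0 0 0" --pt "0 0 0 0 0 0" --pt "0 0 0 0 0 0"

```text
clock: 19.15
position: [0.6001, 0.2324, 0.2902]
ee_rot: [0.439, 3.111, 0.001]
force: [0.2, 0.4, 0.2]
width: 0.997
```

Run:
```python
from h import *
s=monitor.observe(); print(s['clock'],s['position'],s['ee_rot'],s['width']*92)
c=look('wrist',['gland_large','gland_medium','pan','diaphragm'],'w6.png')
print(proj(c,[[.62,.307,.046],[.62,.307,.012]])*1.5)
```

```text
19.15 [0.60014212 0.23240355 0.2901754 ] [4.39041551e-01 3.11063062e+00 5.49065826e-04] 91.72731065315823
gland_large 0.96 [275. 133.  71.  52.] [102  86  32] z0 [0.6257 0.3126] ztop [0.6184 0.3078] rectmid [0.6222 0.3105]
gland_medium 0.8 [124.  50.  48.  56.] [91 72 26] z0 [0.4627 0.137 ] ztop [0.4683 0.1461] rectmid [0.4668 0.1396]
gland_medium 0.8 [85.  1. 48. 21.] [19 33 64] z0 [0.3731 0.1163] ztop [0.3857 0.1271] rectmid [0.3839 0.1219]
pan 0.87 [266. 115.  85.  84.] [74 74 75] z0 [0.6201 0.3073] ztop [0.6173 0.3055] rectmid [0.6218 0.3099]
pan 0.65 [243.   0.  66.  40.] [113 112 115] z0 [0.4348 0.3141] ztop [0.438  0.3121] rectmid [0.4465 0.3108]
diaphragm 0.73 [272. 124.  69.  68.] [41 39 35] z0 [0.611  0.3091] ztop [0.6096 0.308 ] rectmid [0.6225 0.307 ]
[[467.92699318 242.34148486]
 [460.65253251 235.64279826]]
```

View pics/w6.png

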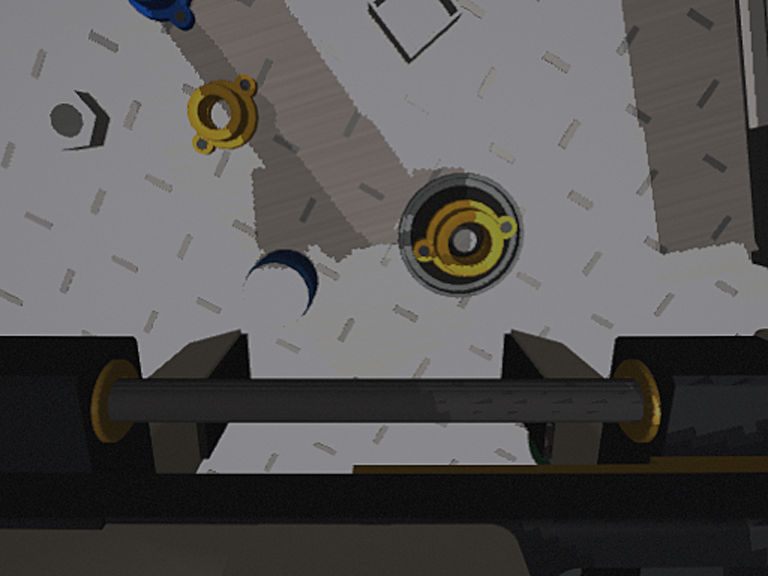

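Emit:
move_arm --pt "-3.4 -2.1 -2 0 0 0" --pt "-3.4 -2.2 -3 0 0 0" --pt "-3.4 -2.2 -3 0 0 0" --pt "-3.2 -2.1 -3 0 0 0" --pt "0 0 -4 0 0 0" --pt "0 0 -4 0 0 0" --pt "0 0 0 0 0 0" --pt "0 0 0 0 0 0"

```text
clock: 20.2
position: [0.467, 0.1463, 0.1009]
ee_rot: [-0.44, -3.11, 0.002]
force: [0.9, -0.4, -0.0]
width: 1.001
```

Run:
```python
from h import *
s=monitor.observe(); print(s['clock'],s['position'],s['ee_rot'],s['width']*92)
c=look('wrist',['gland_medium'],None)
for n in ['scene','side']: print(n); look(n,['gland_medium'])
```

```text
20.2 [0.46703363 0.14633446 0.10087229] [-4.40257257e-01 -3.10965252e+00  1.55586505e-03] 92.11605844941477
gland_medium 0.63 [205. 154.  71.  86.] [91 68 26] z0 [0.4656 0.1384] ztop [0.4564 0.1424] rectmid [0.4618 0.1406]
gland_medium 0.58 [126.   2.  89. 108.] [20 41 79] z0 [0.3516 0.1206] ztop [0.3585 0.1271] rectmid [0.3553 0.1245]
scene
gland_medium 0.97 [336. 178.  20.  29.] [13 24 55] z0 [0.3399 0.1187] ztop [0.3889 0.1369] rectmid [0.3633 0.1281]
gland_medium 0.8 [309. 206.  41.  24.] [71 52 25] z0 [0.4618 0.1373] ztop [0.5027 0.1543] rectmid [0.4758 0.146 ]
side
gland_medium 0.87 [158. 158.  26.  19.] [28 34 52] z0 [0.3521 0.128 ] ztop [0.3555 0.0884] rectmid [0.3521 0.1214]
gland_medium 0.85 [202. 151.  18.  19.] [55 44 28] z0 [0.4669 0.1519] ztop [0.4651 0.1112] rectmid [0.468  0.1321]
```

Emit:
move_arm --pt "0 0 -3 0 0 0" --pt "0 0 -2.5 0 0 0" --pt "0 0 -1.5 0 0 0" --pt "0 0 0 0 0 0" --pt "0 0 0 0 0 0"

```text
clock: 21.0
position: [0.4671, 0.1466, 0.0312]
ee_rot: [0.44, 3.11, 0.0]
force: [0.5, -0.3, -0.1]
width: 0.999
```

Emit:
move_arm --pt "0 0 0 0 0 0" --pt "0 0 0 0 0 0" --pt "0 0 0 0 0 0" --pt "0 0 0 0 0 0" --pt "0 0 0 0 0 0" --pt "0 0 0 0 0 0" --pt "0 0 0 0 0 0" --grip 0

```text
clock: 21.7
position: [0.4665, 0.146, 0.0306]
ee_rot: [-0.44, -3.11, 0.001]
force: [-2.0, -3.6, 4.0]
width: 0.469
```

Emit:
move_arm --pt "0 0 1 0 0 0" --pt "0 0 3 0 0 0" --pt "0 0 4 0 0 0" --pt "0 0 4 0 0 0" --pt "0 0 3 0 0 0" --pt "0 0 0 0 0 0"

```text
clock: 22.3
position: [0.469, 0.1477, 0.1848]
ee_rot: [0.438, 3.105, 0.007]
force: [0.9, 0.1, -5.2]
width: 0.475
```

Emit:
move_arm --pt "3.1 3.2 0 0 0 0" --pt "3.1 3.2 0 0 0 0" --pt "3.1 3.2 0 0 0 0" --pt "3.1 3.2 0 0 0 0" --pt "3.1 3.3 0 0 0 0" --pt "0 0 -3 0 0 0" --pt "0 0 -4 0 0 0" --pt "0 0 0 0 0 0"

```text
clock: 23.1
position: [0.6171, 0.3061, 0.1032]
ee_rot: [-0.437, -3.101, 0.011]
force: [-2.3, -1.3, -5.4]
width: 0.473
```

Emit:
move_arm --pt "0 0 0 0 0 0" --pt "0 0 0 0 0 0" --pt "0 0 0 0 0 0"

```text
clock: 23.4
position: [0.6229, 0.3079, 0.1129]
ee_rot: [0.44, 3.108, 0.003]
force: [0.3, 0.5, -4.3]
width: 0.473
```

Run:
```python
from h import *
s=monitor.observe(); print(s['clock'],s['position'],s['ee_rot'],s['width']*92)
c=cam('scene'); a=c['img'][230:355,300:425]; d=cam('side')['img'][80:155,215:290]
f=lambda i:cv2.resize(i,(400,400),interpolation=cv2.INTER_CUBIC)
cv2.imwrite('pics/ab2.png',np.hstack([f(a),f(d)])[...,::-1])
```

```text
23.4 [0.622865   0.30793234 0.11287296] [0.43966512 3.10800255 0.00339509] 43.53432101576955
```

View pics/ab2.png

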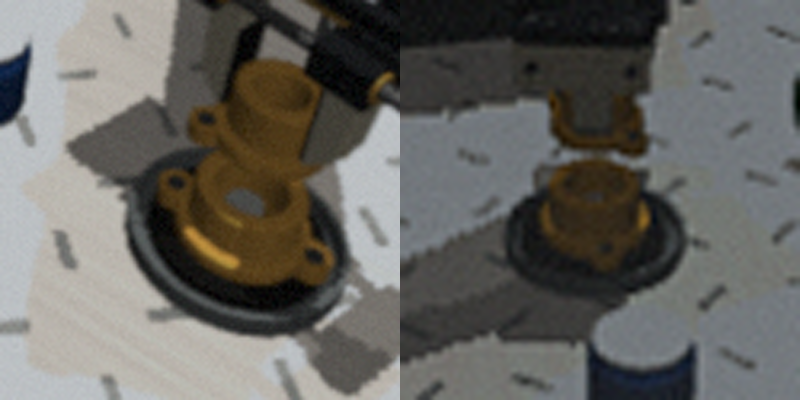

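Emit:
move_arm --pt "0 0 -1.2 0 0 0" --pt "0 0 -1 0 0 0" --pt "0 0 -0.8 0 0 0" --pt "0 0 -0.3 0 0 0" --pt "0 0 0 0 0 0" --pt "0 0 0 0 0 0"

```text
clock: 24.1
position: [0.6218, 0.3075, 0.0772]
ee_rot: [-0.44, -3.111, 0.0]
force: [-0.3, 0.3, -3.8]
width: 0.475
```

Emit:
move_arm --pt "0 0 -0.1 0 0 0" --pt "0 0 0 0 0 0"

```text
clock: 24.3
position: [0.622, 0.3076, 0.0768]
ee_rot: [0.44, 3.11, 0.0]
force: [0.1, -0.4, -2.5]
width: 0.475
```

Emit:
move_arm --pt "0 0 -0.1 0 0 0" --pt "0 0 0 0 0 0" --pt "0 0 0 0 0 0"

```text
clock: 24.6
position: [0.622, 0.3076, 0.0767]
ee_rot: [0.44, 3.11, 0.001]
force: [-3.8, -1.4, 6.9]
width: 0.473
```

Emit:
move_arm --pt "0 0 0 0 0 0" --pt "0 0 0 0 0 0" --pt "0 0 0 0 0 0" --pt "0 0 0 0 0 0" --grip 0.8

```text
clock: 25.0
position: [0.6218, 0.3076, 0.0755]
ee_rot: [0.44, 3.111, 0.0]
force: [0.7, 0.5, -0.4]
width: 0.77
```

Emit:
move_arm --pt "0 0 2 0 0 0" --pt "0 0 4 0 0 0" --pt "0 0 4 0 0 0" --pt "0 0 4 0 0 0" --pt "0 0 4 0 0 0" --pt "0 0 4 0 0 0" --pt "2 -2 0 0 0 0" --pt "2 -2 0 0 0 0"

```text
clock: 25.8
position: [0.6624, 0.2684, 0.2977]
ee_rot: [0.436, 3.109, 0.004]
force: [0.7, -0.6, -1.7]
width: 0.8
```

Emit:
move_arm --pt "0 0 0 0 0 0" --pt "0 0 0 0 0 0" --pt "0 0 0 0 0 0"

```text
clock: 26.1
position: [0.6611, 0.2685, 0.2952]
ee_rot: [-0.438, -3.11, -0.001]
force: [0.4, 0.4, -0.1]
width: 0.801
```

Run:
```python
from h import *
s=monitor.observe(); print(s['clock'],s['position'],s['ee_rot'],s['width']*92)
c=cam('wrist'); p=proj(c,[[.62,.307,.08],[.62,.307,.046]]); print(p*1.5); save(c,'w7.png')
```

```text
26.1 [0.66114451 0.26848644 0.29520119] [-4.38088459e-01 -3.10994510e+00 -6.64078247e-04] 73.67236919243629
[[408.87787072 184.51208505]
 [405.92226363 182.13983313]]
```

View pics/w7.png

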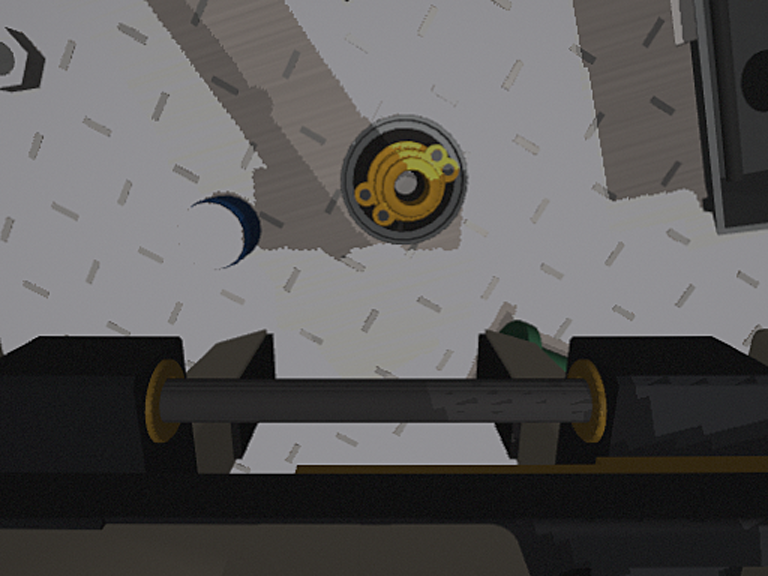

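Medium is concentric on the large one (bore px (271,121)). Now the small gland.

Emit:
move_arm --pt "0 -4 0 0 0 0" --pt "0 -4.4 0 0 0 0" --pt "0 -4.4 0 0 0 0" --pt "0 -4.4 0 0 0 0" --pt "0 -4.4 0 0 0 0" --pt "0 -4.4 0 0 0 0" --pt "0 -4.4 0 0 0 0" --pt "0 -4.4 0 0 0 0"

```text
clock: 26.95
position: [0.6615, -0.0808, 0.2958]
ee_rot: [0.437, 3.111, 0.001]
force: [0.8, 0.8, -0.4]
width: 0.799
```

Emit:
move_arm --pt "0 -4.4 0 0 0 0" --pt "0 -4.4 0 0 0 0" --pt "0 -4.4 0 0 0 0" --pt "0 -4.4 0 0 0 0" --pt "0 -4 0 0 0 0" --pt "0 0 0 0 0 0" --pt "0 0 0 0 0 0" --pt "0 0 0 0 0 0"

```text
clock: 27.75
position: [0.6625, -0.2942, 0.2954]
ee_rot: [0.436, 3.111, 0.002]
force: [0.6, 0.4, -0.0]
width: 0.802
```

Run:
```python
from h import *
s=monitor.observe(); print(s['clock'],s['position'],s['ee_rot'],s['joints'].round(2))
c=look('wrist',['gland_small','nozzle'],'w8.png')
for o in outline_of('wrist','nozzle')[:1]: print(fit(c,o['mask'],SIL['nozzle'],[.447,-.287]).x)
for n in ['side','scene']:
    c=cam(n)
    for o in outline_of(n,'nozzle')[:1]: r=fit(c,o['mask'],SIL['nozzle'],[.447,-.287]);print(n,r.x,r.fun,o['mask'].sum())
```

```text
27.75 [ 0.66248493 -0.29423645  0.29542795] [4.35970584e-01 3.11115135e+00 2.42911267e-03] [ 0.13  0.59  0.39  1.23 -0.22  1.36  1.8 ]
gland_small 0.79 [206. 103.  34.  44.] [115  86  33] z0 [ 0.6097 -0.3173] ztop [ 0.6086 -0.3139] rectmid [ 0.6111 -0.3147]
side [ 0.44934387 -0.28211603] 47.0 308
scene [ 0.44922656 -0.28241797] 29.0 255
```

View pics/w8.png

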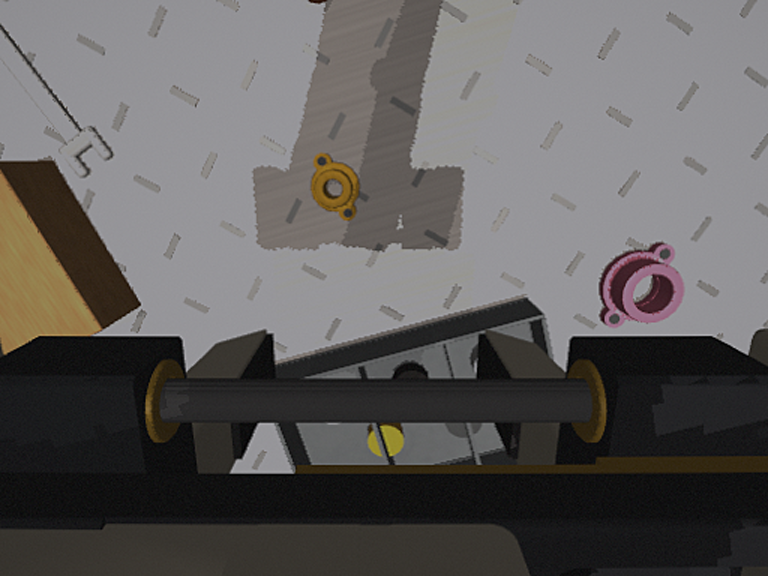

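Emit:
move_arm --pt "-2 -0.7 -2 0 0 0" --pt "-2 -0.7 -3 0 0 0" --pt "-1.1 -0.7 -4 0 0 0" --pt "0 0 -4 0 0 0" --pt "0 0 -4 0 0 0" --pt "0 0 -3 0 0 0" --pt "0 0 -3 0 0 0" --pt "0 0 0 0 0 0"

```text
clock: 28.95
position: [0.6083, -0.3158, 0.0614]
ee_rot: [-0.439, -3.104, -0.003]
force: [0.1, 1.0, 0.2]
width: 0.801
```

Emit:
move_arm --pt "0 0 -2 0 0 0" --pt "0 0 -1.3 0 0 0" --pt "0 0 0 0 0 0" --pt "0 0 0 0 0 0"

```text
clock: 29.35
position: [0.6111, -0.3177, 0.0335]
ee_rot: [0.44, 3.11, -0.0]
force: [0.5, 1.0, 0.0]
width: 0.8
```

Emit:
move_arm --pt "0 0 0 0 0 0" --pt "0 0 0 0 0 0" --pt "0 0 0 0 0 0" --pt "0 0 0 0 0 0" --pt "0 0 0 0 0 0" --pt "0 0 0 0 0 0" --pt "0 0 0 0 0 0" --pt "0 0 0 0 0 0" --grip 0

```text
clock: 30.15
position: [0.6108, -0.3174, 0.0326]
ee_rot: [-0.44, -3.111, -0.0]
force: [-0.4, 0.3, 1.7]
width: 0.347
```

Emit:
move_arm --pt "0 0 1 0 0 0" --pt "0 0 3 0 0 0" --pt "0 0 4 0 0 0" --pt "0 0 4 0 0 0" --pt "0 0 4 0 0 0" --pt "0 0 2 0 0 0" --pt "0 0 0 0 0 0" --pt "0 0 0 0 0 0"

```text
clock: 30.95
position: [0.6103, -0.3172, 0.2119]
ee_rot: [-0.44, -3.11, -0.001]
force: [-0.7, 1.0, -3.5]
width: 0.348
```

Emit:
move_arm --pt "0 4 0 0 0 0" --pt "0 4.4 0 0 0 0" --pt "0 4.4 0 0 0 0" --pt "0 4.4 0 0 0 0" --pt "0 4.4 0 0 0 0" --pt "0 4.4 0 0 0 0" --pt "0 4.4 0 0 0 0" --pt "0 4.4 0 0 0 0"

```text
clock: 31.75
position: [0.6092, 0.0323, 0.2102]
ee_rot: [-0.439, -3.107, 0.002]
force: [0.3, 0.2, -2.3]
width: 0.346
```

Emit:
move_arm --pt "0 4.4 0 0 0 0" --pt "0 4.4 0 0 0 0" --pt "0 4.4 0 0 0 0" --pt "0 4.4 0 0 0 0" --pt "0.5 4.4 0 0 0 0" --pt "0.4 3 0 0 0 0" --pt "0 2.6 0 0 0 0" --pt "0 0 0 0 0 0"

```text
clock: 32.55
position: [0.617, 0.312, 0.2091]
ee_rot: [-0.429, -3.107, 0.0]
force: [-0.9, 1.0, -3.2]
width: 0.343
```

Emit:
move_arm --pt "0 0 -3 0 0 0" --pt "0 0 -3 0 0 0" --pt "0 0 0 0 0 0" --pt "0 0 0 0 0 0" --pt "0 0 0 0 0 0"

```text
clock: 33.05
position: [0.6205, 0.3064, 0.1537]
ee_rot: [0.44, 3.109, 0.001]
force: [-0.1, 0.3, -2.3]
width: 0.348
```

Run:
```python
from h import *
s=monitor.observe(); print(s['clock'],s['position'],s['ee_rot'],s['width']*92)
c=cam('scene'); a=c['img'][210:335,300:425]; d=cam('side')['img'][70:145,215:290]
f=lambda i:cv2.resize(i,(400,400),interpolation=cv2.INTER_CUBIC)
cv2.imwrite('pics/ab3.png',np.hstack([f(a),f(d)])[...,::-1])
```

```text
33.05 [0.62049423 0.30637839 0.15369892] [4.40320217e-01 3.10936263e+00 1.08130218e-03] 31.97043033402949
```

View pics/ab3.png

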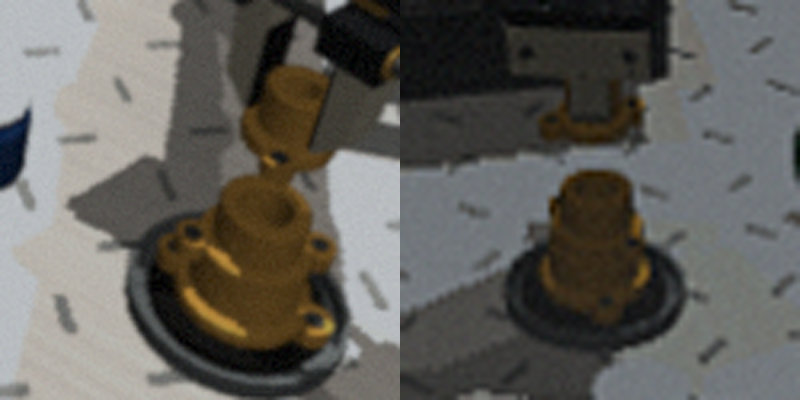

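Emit:
move_arm --pt "0 0 -1.5 0 0 0" --pt "0 0 -1.2 0 0 0" --pt "0 0 -0.8 0 0 0" --pt "0 0 -0.4 0 0 0" --pt "0 0 0 0 0 0" --pt "0 0 0 0 0 0"

```text
clock: 33.75
position: [0.6198, 0.3065, 0.1134]
ee_rot: [0.44, 3.111, -0.0]
force: [-0.1, -0.4, -2.1]
width: 0.342
```

Emit:
move_arm --pt "0 0 -0.1 0 0 0" --pt "0 0 0 0 0 0" --pt "0 0 0 0 0 0"

```text
clock: 34.05
position: [0.6199, 0.3066, 0.1126]
ee_rot: [0.44, 3.11, 0.0]
force: [0.6, -0.2, -1.7]
width: 0.345
```

Emit:
move_arm --pt "0 0 -0.1 0 0 0" --pt "0 0 0 0 0 0" --pt "0 0 0 0 0 0"

```text
clock: 34.35
position: [0.62, 0.3066, 0.1126]
ee_rot: [0.44, 3.11, 0.001]
force: [-2.8, -1.2, 5.8]
width: 0.34
```

Emit:
move_arm --pt "0 0 0 0 0 0" --pt "0 0 0 0 0 0" --pt "0 0 0 0 0 0" --pt "0 0 0 0 0 0" --grip 0.65

```text
clock: 34.75
position: [0.6198, 0.3066, 0.1115]
ee_rot: [0.44, 3.111, 0.0]
force: [-0.4, 0.5, -0.5]
width: 0.626
```

Emit:
move_arm --pt "0 0 2 0 0 0" --pt "0 0 4 0 0 0" --pt "0 0 4 0 0 0" --pt "0 0 4 0 0 0" --pt "0 0 2 0 0 0" --pt "-1 -4 0 0 0 0" --pt "-1 -4.2 0 0 0 0" --pt "-1 -4.2 0 0 0 0"

```text
clock: 35.55
position: [0.5893, 0.1813, 0.2716]
ee_rot: [0.439, 3.11, 0.0]
force: [1.2, -0.5, 0.1]
width: 0.653
```

Emit:
move_arm --pt "-1 -4.2 0 0 0 0" --pt "-1 -4.2 0 0 0 0" --pt "-1 -4.2 0 0 0 0" --pt "-1 -4.2 0 0 0 0" --pt "-1 -4.2 0 0 0 0" --pt "-1 -4.2 0 0 0 0" --pt "-1 -4.2 0 0 0 0" --pt "-1 -4.2 0 0 0 0"

```text
clock: 36.35
position: [0.5091, -0.1551, 0.2718]
ee_rot: [0.439, 3.11, 0.0]
force: [1.3, 0.6, -1.0]
width: 0.65
```

Emit:
move_arm --pt "-1 -4.2 0 0 0 0" --pt "-1 -4.2 0 0 0 0" --pt "0 -4 0 0 0 0" --pt "0 0 0 0 0 0" --pt "0 0 0 0 0 0" --pt "0 0 0 0 0 0"

```text
clock: 36.95
position: [0.4901, -0.2762, 0.2714]
ee_rot: [-0.437, -3.111, -0.001]
force: [0.3, 0.6, -0.2]
width: 0.648
```

Run:
```python
from h import *
s=monitor.observe(); print(s['clock'],s['position'],s['ee_rot'],s['joints'].round(2))
for n in ['wrist','side','scene']:
    c=cam(n)
    if n=='wrist': save(c,'w9.png'); print(proj(c,[[.4493,-.2823,.073]])*1.5)
    for o in outline_of(n,'nozzle')[:2]: r=fit(c,o['mask'],SIL['nozzle'],[.449,-.282]);print(n,r.x,r.fun,o['mask'].sum(),o['rect'])
c=cam('scene')
o=outline_of('scene','pot')[0]; 
for o in outline_of('scene','pot')[:2]: print(o['p'],o['rect'])
sq=lambda a,z:np.array([[.03677*np.cos(a+k*np.pi/2),.03677*np.sin(a+k*np.pi/2),z] for k in range(4)])
for n in ['scene','side']:
    c=cam(n); o=outline_of(n,'pot')[0]
    b=min(((lambda r:(r.fun,a,r.x))(fit(c,o['mask'],np.r_[sq(a,0),sq(a,.027)],[.433,.314])) for a in np.arange(0,1.57,.13)),key=lambda t:t[0]); print(n,'pot',b,o['mask'].sum())
```

```text
36.95 [ 0.49012003 -0.27616695  0.27135725] [-4.37482359e-01 -3.11069208e+00 -1.36737086e-03] [ 0.04  0.33  0.51  1.72 -0.18  1.14  1.89]
[[349.78859819 203.94127297]]
wrist [ 0.45038431 -0.28174853] 35.0 557 [222.4, 119.4, 24.4, 29.9]
side [ 0.44916479 -0.28183264] 71.0 283 [216.1, 269.5, 14.0, 23.9]
side [ 0.44907324 -0.28209229] 500.0 147 [195.7, 182.0, 12.4, 18.9]
scene [ 0.4484082  -0.28327734] 16.0 280 [192.1, 132.4, 11.0, 25.1]
0.97 [397.3, 232.0, 33.8, 31.3]
scene pot (np.float64(92.0), np.float64(1.17), array([0.43611523, 0.31388672])) 778
side pot (np.float64(66.0), np.float64(0.91), array([0.4308125 , 0.30815625])) 243
```

View pics/w9.png

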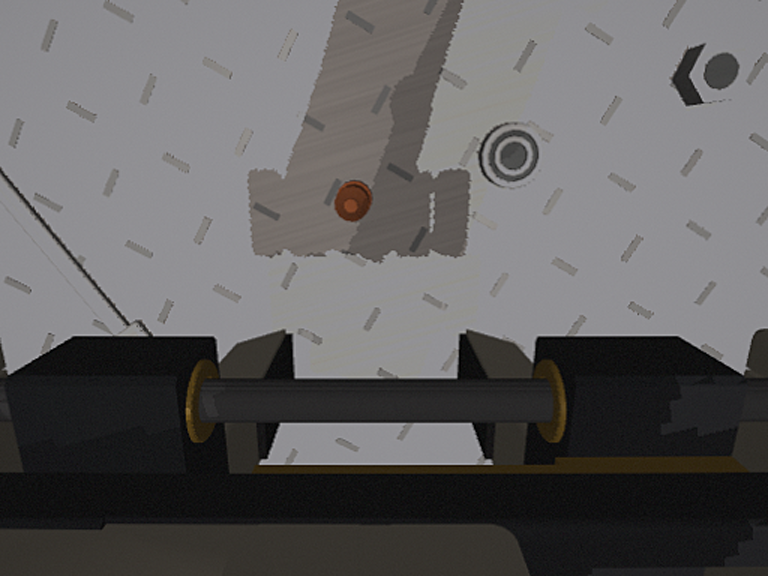

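Emit:
move_arm --pt "-2 -0.3 -2 0 0 0" --pt "-2 -0.3 -3 0 0 0" --pt "0 0 -4 0 0 0" --pt "0 0 -2 0 0 0" --pt "0 0 0 0 0 0" --pt "0 0 0 0 0 0"

```text
clock: 38.2
position: [0.45, -0.2838, 0.1621]
ee_rot: [-0.44, -3.11, 0.0]
force: [0.1, 0.3, 0.7]
width: 0.648
```

Emit:
move_arm --pt "0 0 -3 0 0 0" --pt "0 0 -3 0 0 0" --pt "0 0 -3 0 0 0" --pt "0 0 -2 0 0 0" --pt "0 0 -0.3 0 0 0" --pt "0 0 0 0 0 0" --pt "0 0 0 0 0 0"

```text
clock: 38.9
position: [0.4509, -0.2842, 0.0502]
ee_rot: [0.439, 3.108, -0.001]
force: [-0.9, 0.1, -0.2]
width: 0.652
```

Emit:
move_arm --pt "0 0 0 0 0 0" --pt "0 0 0 0 0 0" --pt "0 0 0 0 0 0" --pt "0 0 0 0 0 0" --pt "0 0 0 0 0 0" --pt "0 0 0 0 0 0" --pt "0 0 0 0 0 0" --pt "0 0 0 0 0 0" --grip 0

```text
clock: 39.7
position: [0.4499, -0.2835, 0.0486]
ee_rot: [0.44, 3.111, 0.0]
force: [0.0, 1.5, 3.2]
width: 0.279
```

Emit:
move_arm --pt "0 0 1 0 0 0" --pt "0 0 3 0 0 0" --pt "0 0 4 0 0 0" --pt "0 0 4 0 0 0" --pt "0 0 3 0 0 0" --pt "0 0 0 0 0 0" --pt "0 0 0 0 0 0"

```text
clock: 40.4
position: [0.4497, -0.2833, 0.1989]
ee_rot: [0.439, 3.11, 0.0]
force: [-1.8, 1.0, -3.8]
width: 0.272
```

Emit:
move_arm --pt "0 4 0 0 0 0" --pt "0 4.4 0 0 0 0" --pt "0 4.4 0 0 0 0" --pt "0 4.4 0 0 0 0" --pt "0 4.4 0 0 0 0" --pt "0 4.4 0 0 0 0" --pt "0 4.4 0 0 0 0" --pt "0 4.4 0 0 0 0"

```text
clock: 41.2
position: [0.4482, 0.066, 0.1972]
ee_rot: [-0.439, -3.108, 0.002]
force: [1.1, 0.0, -3.1]
width: 0.277
```

Emit:
move_arm --pt "0 4.4 0 0 0 0" --pt "0 4.4 0 0 0 0" --pt "0 4.4 0 0 0 0" --pt "0 4.4 0 0 0 0" --pt "-0.8 4.4 0 0 0 0" --pt "-0.8 2.8 0 0 0 0" --pt "0 0 0 0 0 0" --pt "0 0 0 0 0 0"

```text
clock: 42.0
position: [0.4326, 0.3122, 0.1968]
ee_rot: [-0.437, -3.109, 0.005]
force: [0.1, -1.5, -3.2]
width: 0.278
```

Emit:
move_arm --pt "0 0 -3 0 0 0" --pt "0 0 -3 0 0 0" --pt "0 0 -2 0 0 0" --pt "0 0 0 0 0 0" --pt "0 0 0 0 0 0" --pt "0 0 0 0 0 0"

```text
clock: 42.6
position: [0.4346, 0.3123, 0.1196]
ee_rot: [0.441, 3.109, 0.001]
force: [-0.2, 0.0, -2.2]
width: 0.276
```

Run:
```python
from h import *
s=monitor.observe(); print(s['clock'],s['position'],s['ee_rot'],s['width']*92,s['joints'].round(2))
ims=[]
for n,cr in [('scene',(200,360,110)),('side',(85,160,75)),('wrist',(90,170,200))]:
    c=cam(n); y,x,w=cr; sx=266/w
    if n=='scene': 
        z=s['position'][2]-.0486; 
    im=cv2.resize(c['img'][y:y+w,x:x+w],(266,266),interpolation=cv2.INTER_CUBIC)
    P=proj(c,[[s['position'][0],s['position'][1],.027]])[0]; q=((P-[x,y])*sx).astype(int)
    cv2.circle(im,tuple(map(int,q)),2,(0,255,0),-1); ims.append(im); print(n,P)
cv2.imwrite('pics/pot.png',np.hstack(ims)[...,::-1])
```

```text
42.6 [0.43461809 0.31225028 0.11959078] [4.41288233e-01 3.10936161e+00 1.47027885e-03] 25.360622245516097 [-0.89  0.44  0.23  1.95 -0.14  0.77  0.7 ]
scene [415.79828539 238.63804661]
side [194.07180906 123.65723307]
wrist [248.63564991 198.54263561]
```

View pics/pot.png

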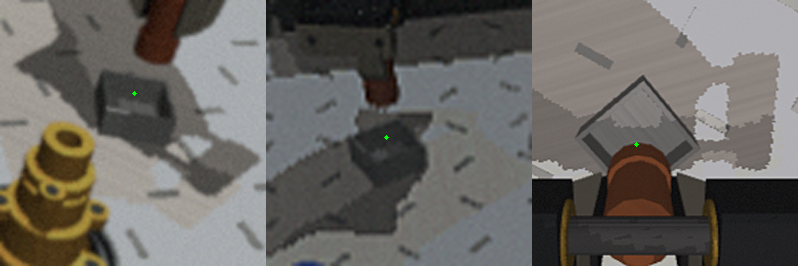

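The nozzle hangs over the pot, and the marked TCP axis falls within about 3 mm of the rim centre in all three views. Lowering.

Emit:
move_arm --pt "-0.2 0 -2 0 0 0" --pt "0 0 -1.5 0 0 0" --pt "0 0 -1 0 0 0" --pt "0 0 -1 0 0 0" --pt "0 0 -0.7 0 0 0" --pt "0 0 -0.4 0 0 0" --pt "0 0 0 0 0 0" --pt "0 0 0 0 0 0"

```text
clock: 43.55
position: [0.432, 0.3126, 0.0528]
ee_rot: [0.44, 3.11, 0.001]
force: [0.3, -0.9, -2.9]
width: 0.275
```

Emit:
move_arm --pt "0 0 -0.1 0 0 0" --pt "0 0 0 0 0 0" --pt "0 0 0 0 0 0"

```text
clock: 43.85
position: [0.4318, 0.3126, 0.0518]
ee_rot: [0.44, 3.11, 0.0]
force: [0.3, -0.6, -2.7]
width: 0.277
```

Emit:
move_arm --pt "0 0 -0.1 0 0 0" --pt "0 0 0 0 0 0" --pt "0 0 0 0 0 0"

```text
clock: 44.15
position: [0.432, 0.3127, 0.0516]
ee_rot: [0.44, 3.11, 0.001]
force: [-3.6, -1.9, 10.5]
width: 0.276
```

Seated (contact at 51.6 mm, as expected). I'll release, retreat and make the final check.

Emit:
move_arm --pt "0 0 0 0 0 0" --pt "0 0 0 0 0 0" --pt "0 0 0 0 0 0" --pt "0 0 0 0 0 0" --pt "0 0 0 0 0 0" --grip 0.6

```text
clock: 44.65
position: [0.4318, 0.3125, 0.0505]
ee_rot: [0.44, 3.111, 0.0]
force: [0.5, -0.5, -0.1]
width: 0.595
```

Emit:
move_arm --pt "0 0 2 0 0 0" --pt "0 0 4 0 0 0" --pt "0 0 4 0 0 0" --pt "0 0 4 0 0 0" --pt "0 0 4 0 0 0" --pt "3 0 4 0 0 0" --pt "4 -1 4 0 0 0" --pt "4 -1 0 0 0 0"

```text
clock: 45.45
position: [0.5389, 0.2954, 0.3112]
ee_rot: [0.435, 3.105, 0.01]
force: [0.6, 1.0, -0.5]
width: 0.598
```

Emit:
move_arm --pt "0 0 0 0 0 0" --pt "0 0 0 0 0 0" --pt "0 0 0 0 0 0"

```text
clock: 45.75
position: [0.5355, 0.2943, 0.3048]
ee_rot: [-0.438, -3.109, 0.001]
force: [0.4, 0.1, -1.2]
width: 0.604
```

Run:
```python
from h import *
s=monitor.observe(); print(s['clock'],s['position'],s['ee_rot'],s['width']*92)
c=cam('wrist')
f=lambda i:cv2.resize(i,(400,300),interpolation=cv2.INTER_CUBIC)
a=f(c['img']); b=f(cam('scene')['img'][190:352,290:506])
cv2.imwrite('pics/fin.png',np.hstack([a,b])[...,::-1])
for n in ['scene','side','wrist']:
    c=cam(n)
    for t,x0,z in [('nozzle',[.432,.3127],.003),('tin',[.617,.145],0),('bearing',[.462,-.149],0)]:
        for o in outline_of(n,t)[:1]: r=fit(c,o['mask'],SIL[t],x0,z); print(n,t,round(o['p'],2),r.x.round(4),r.fun,o['mask'].sum(),np.round(o['rect']))
    for o in outline_of(n,'nut')[:1]: print(n,'nut',np.round(o['rect']))
```

```text
45.75 [0.5354882  0.2942609  0.30475165] [-4.38192162e-01 -3.10933015e+00  6.28057839e-04] 55.61270096022215
scene nozzle 0.82 [0.4243 0.3126] 169.0 381 [409. 222.  21.  26.]
scene tin 0.81 [0.6144 0.1412] 167.0 1121 [275. 232.  33.  41.]
scene bearing 0.78 [ 0.4539 -0.1454] 31.0 269 [225. 162.  18.  18.]
scene nut [279. 182.  19.  16.]
side nozzle 0.55 [0.4232 0.324 ] 413.0 211 [234. 115.  36.  24.]
side tin 0.79 [0.6164 0.1439] 61.0 469 [250. 135.  21.  30.]
side bearing 0.86 [ 0.4535 -0.1489] 12.0 395 [210. 228.  17.  21.]
side nut [192. 182.  22.  18.]
wrist nozzle 0.61 [0.4334 0.3124] 149.0 417 [229.  59.  23.  27.]
wrist tin 0.74 [0.6045 0.1568] 1764.0 349 [149. 217.  35.  22.]
wrist nut [ 12. 127.  50.  31.]
```

View pics/fin.png

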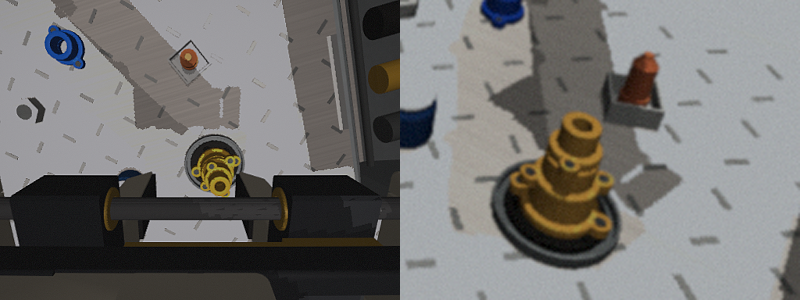

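```bash
python3 -c "
from cell import workorder
print(workorder.sign_off())"
```

```text
the job is handed in; nothing more can be done
None
```

All the spares are stowed and the job is handed in at about 46 s of the 125 s allowed. No verdict came back.

- **Diaphragm and glands:** The diaphragm lies in the round pan, within 1 mm of its centre when I checked it just after placing. The large, medium and small bronze glands are stacked on it. I lowered each until the wrist felt contact, at the expected height. The last picture shows the stack upright, with no sideways step I could see. I left the pink and blue look-alikes alone.
- **Nozzle:** It stands upright in the square pot, with contact at the right height. The wrist view puts it about 1 mm from the estimated pot centre.
- **Bystanders:** The tin and bearing show no movement beyond the 1 cm or so scatter between the cameras. The nut's outline is within a few pixels of where it started in both fixed cameras.

**Checks that disagreed:**
- The scene camera's fit put the nozzle about 9 mm off in x, but there the pot hides part of the nozzle.
- The side camera's nozzle outline was on something else, probably the stack.
- The wrist camera's tin fit was unusable because the gripper hid most of the tin.

I discounted all three, going by the pictures and the other views.

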